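# Empty the catch tray and hold the discharge flap at dead centre

## Task

I have to trim both stop screws of the tester's discharge flap. First put the two finished thermometers from the tester's catch tray into the grey tote, because the flap must stay shut while anything lies in the tray; then take the flap by its handle bar, swing it up off its seat to its balance point, where it stands upright and would fall neither way, and keep hold of it there: finish still holding it upright, never let it drop forward over the tray, and leave the other things on the bench where they lie.

Things in the scene. Friction and masses are not known exactly. Their poses are not given: they have to be found in the camera images.
- tester: Thermometer function tester, fixed: white housing (153 x 223 mm, flat roof 205 mm high) with a shallow steel catch tray in front. Origin on the bench under the tray; +x runs from the tray into the housing (roughly away from the robot), y across, z up. The housing starts at x = 98 mm. A 68 mm steel disc with the stop screws stands outside each end of the hinge (y = 110 to 120 mm either side).
- tray (a point): Middle of the catch tray's floor, 3 mm above the bench; axes as the tester's. The tray is 204 mm (x) by 258 mm (y) inside, its rim 29 mm above the bench.
- flap_hinge (a point): Middle of the flap's hinge axis, which runs along the tester's y; 110 mm from the tester's origin in x, 115 mm above the bench.
- flap: Discharge flap: aluminium plate 196 mm wide, 98 mm high, 0.24 kg, over the tester's sloping mouth; almost frictionless hinge, no spring. Origin on the hinge axis, y along it, z up the plate to the handle bar. Shut: z leans 0.55 rad back from upright, away from the tray. Balance point: z upright, 0.55 rad from shut. Further forward it falls to a stop 1.9 rad past upright, as a ramp over the tray.
- flap_bar (a point): Middle of the flap's handle bar: round, 12 mm thick, 116 mm long, parallel to the hinge and 160 mm from its axis, on two brackets 80 mm apart; 56 mm free below it to the plate. Pinch it from above, one finger in front, one behind; it may turn between them. Shut it is 251 mm above the bench, 47 mm above the roof, 84 mm behind the hinge axis; at balance 275 mm up, over the axis.
- unit_a: A finished thermometer in the catch tray: white hand-held infrared thermometer, 144 mm long (its x axis), 34 mm wide and 32 mm high, 0.06 to 0.12 kg, lying about lengthwise to the tester, on the tray's +y side. Origin in the middle of its underside; grasp it across its 34 mm width near the origin.
- unit_b: The second finished thermometer, alike, on the tray's -y side. Same origin and axes as unit_a.
- tote: The open grey tote, fixed to the bench: outside 250 x 240 x 60 mm (x, y, z), walls and floor 4 mm thick. Origin in the middle of its underside, on the bench. It stands to one side of the tester, left or right.
- unit_wait: Bystander: a like thermometer lying on the bare bench on the far left, not yet tested; leave it. Origin in the middle of its underside.
- screwdriver_small: Bystander: slim green screwdriver, 144 mm long, lying on the bench on the far right.
- screwdriver_stubby: Bystander: green screwdriver with a thick handle, 137 mm long, beside the slim one.
Mind the look-alikes: they are no part of the job. What is shaped like the unit_b but orange or red is not meant.

How it is judged:
By the outcome, as a careful person would: the job done as asked, in the order asked, and still so for the second after the job is handed in, while the arm keeps its last pose, push and grip.
It also fails if it takes over 72 s, if anything falls off the work surface, if the arm or the gripper's body presses on something with over 40 N, if the wrist force passes 120 N, or if a joint passes its speed limit or range.

## Robot

A 6-joint arm with a two-finger parallel gripper is mounted at the origin on the work surface; the furniture and walls round the work are solid. World frame = base frame: x ahead of the robot, y to its left, z up, the work surface at z = 0. Lengths are in m, angles in rad, forces in N, time in s.
With the tool pointing down it reaches from about 0.325 to 0.775 m from the base axis. Payload 9.3 kg.
Tool frame: the origin (TCP) lies midway between the tips of the shut fingers; the grasp point (between the pads) lies 19 mm behind it (arm.pinch_z is the z of the grasp point in the tool frame, in m); z points along the fingers, y is the line along which they close (so a half turn about z gives the same grasp; the last joint's range is limited). The gripper opens to 85 mm and grips with 20 to 120 N. Pads are 22 mm wide; open, the fingers measure 114 mm over their backs; the gripper's body (76 mm by 85 mm) begins 54 mm behind the grasp point. The pads swing forward as they close: fully open they stand 13 mm farther back than shut.
Start: joints at [1.014, 0.259, 0.021, 1.334, 0, 1.418], TCP at [0.216, 0.506, 0.231] pointing down, gripper open.
Joint ranges: [-3.04, 3.04], [-0.91, 1.82], [-1.04, 1.36], [-1.92, 1.95], [-1.52, 1.45], [-3.14, 3.14]. Speed limits (rad/s): [2.22, 2.22, 2.79, 3.14, 3.14, 3.14].

## Interface

Orientations are given as [roll, pitch, yaw] about the fixed x, y, z axes, in that order (R = Rz(yaw) Ry(pitch) Rx(roll)).
In Python, from station import arm gives the robot as it stands.
- The arm moves only by the tool send_rows, never from a script. Its arguments are lists of equal length, an entry for each row: "delta_pos": the shift along the tool's x, y, z in cm, a list of three; "twist": the turn about the tool's z in degrees; "grip": the closure in counts, from 0 (fully open) to 255 (shut). A call has 1 to 5 rows; each row is the pose to reach, as a shift and turn from the pose commanded when the call began, along the tool's axes at that moment; what a row does not reach only later rows make up. A row lasts 1/12 s, in which the tool goes at most 41.7 mm and 7.16 degrees, less where a joint would pass 70% of its speed; a pose out of reach is approached as far as the arm can. A call with a gripper value outside its range is refused whole. The fingers move at their own pace and stop on an object; "force" is the grip in N (left out, the last holds). Time passes only in rows, so rows that repeat a pose let the fingers close. It gives the time, the measured TCP pose, the force, the opening and the grip force at its end, in the units of the state.
- arm.get_obs(): the state, without advancing time (a new reading comes with each control period).
- arm.grab_frame(name): name is "scene" or "top"; returns a dict with "pixels" (384x512x3 uint8, red, green, blue), "depth" (384x512 float32, m along the optical axis (not along the pixel's ray), 0 where there is no reading), "intrinsics" (3x3 intrinsics, pixels), "k1" (the pictures are not rectified: a ray, as slopes to the right and down, at radius r is drawn at 1 + k1 r^2 times it, then the intrinsics apply), "extrinsics" (4x4, takes a point from camera to world coordinates). Camera axes: x right, y down, z forward; pixel columns grow to the right and rows downward; lengths in m; the calibration is good to about 2 mm. A picture is of the moment at which its call begins.
- arm.finish_job(): hands the job in; it is judged then, once.
Trained networks look in the newest picture that a camera, given by its name, has taken for a name from the list of things; names that differ only in an ending like _2 or _b are one class to them, and where a whole thing is asked for, a point or a joint stands for the part that bears it (a point fixed in the world has none). Each returns a list of dicts, best first, with "p" (0 to 1); they miss things now and then, are a little off and sometimes report something else, mostly with a low value. They report only what shows in the picture. A call takes as long as a camera call. They do not tell look-alikes from the thing itself.
- arm.silhouettes(camera, thing): "mask" (384x512 bool, what is visible of it) and "box" ([left, top, right, bottom] in pixels, round what is visible of it).
The state is a dict: "t": time; "q": joint angles; "joint_vel": joint speeds; "effort": joint torques, N m; "tool_pos": TCP position; "ee_rot": TCP orientation; "ft_force": force on the tool from outside, world axes, zero at the start; "torque": the same for the moment, N m; "gripper_width": opening from 0.0 (shut) to 1.0 (fully open); "grip_force": force on a finger pad.
Only numpy, scipy, OpenCV 4.12 (cv2) and the standard library are available. Lean on these libraries where they do the work, as an engineer would, in place of code of your own. Each camera call takes 0.05 s, during which the arm holds its last target. There are 200 camera calls.

## Working session

There is one attempt and no reset: what is moved stays moved. The work goes in short steps, Python scripts to look and compute and a tool call to move; the robot and the scene stay as the last step left them, time stands still between calls to the robot, and variables do not carry over. Pictures are saved under pics/ and viewed, at most 10 in all, crops included, and the job is handed in when it is done.

Besides the shell and the picture viewer there is one more tool, called after "Request:" as name(argument=value, ...), one argument or row to a line, values as JSON. send_rows: Moves the arm, as the interface text tells. Its arguments: {"type":"object","properties":{"delta_pos":{"type":"array"},"twist":{"type":"array"},"grip":{"type":"array"},"force":{"type":"number"}},"required":["delta_pos","twist","grip"]}

```bash
mkdir -p pics; cat > h.py <<'E'
import numpy as np, cv2
from station import arm
def pts(f,mask=None):
    K=f['intrinsics'];d=f['depth'];m=d>0
    if mask is not None:m&=mask
    v,u=np.nonzero(m)
    # invert radial: rd = r(1+k1 r^2)
    a=np.stack([(u-K[0,2])/K[0,0],(v-K[1,2])/K[1,1]],1);s=a.copy()
    for _ in range(20): s=a/(1+f['k1']*(s**2).sum(1,keepdims=True))
    z=d[v,u];P=np.c_[s*z[:,None],z]
    T=f['extrinsics'];return P@T[:3,:3].T+T[:3,3],u,v
E
python3 - <<'E'
from h import *
o=arm.get_obs();print(o,arm.pinch_z)
fs={}
for c in('scene','top'):
    f=arm.grab_frame(c);fs[c]=f
    cv2.imwrite(f'pics/{c}0.png',f['pixels'][...,::-1]);print(c,f['extrinsics'].round(3).tolist(),f['k1'])
    for n in('unit_a','tote','tester','flap','flap_bar'):
        for r in arm.silhouettes(c,n):
            P,u,v=pts(f,r['mask'].astype(bool))
            if len(P): print(c,n,round(r['p'],2),np.array(r['box']).tolist(),len(P),np.median(P,0).round(3),np.percentile(P,5,0).round(3),np.percentile(P,95,0).round(3))
E
```

```text
{'t': 0.0, 'q': array([ 1.01442365e+00,  2.59169315e-01,  2.07728173e-02,  1.33369383e+00,
       -3.00641439e-05,  1.41818228e+00]), 'joint_vel': array([ 0.00068341, -0.00023846, -0.00039688,  0.0010917 ,  0.00123509,
        0.00038387]), 'effort': array([-7.28472105e-05, -5.55639875e+01,  3.44533718e+01,  1.34690915e-02,
       -1.05052402e-04,  7.46972830e-06]), 'tool_pos': array([0.21595452, 0.50552894, 0.23068295]), 'ee_rot': array([-3.14030912e+00, -1.67002049e-04,  2.73783393e+00]), 'ft_force': array([-0.12356293, -0.7028562 , -0.39723286]), 'torque': array([ 0.03085213, -0.04939102, -0.06441794]), 'grip_force': 0.0, 'gripper_width': 1.0016909880188023} -0.0187
scene [[0.551, -0.588, 0.592, -0.304], [-0.835, -0.371, 0.407, -0.589], [-0.02, -0.718, -0.695, 1.158], [0.0, 0.0, 0.0, 1.0]] -0.10588835154491046
scene unit_a 0.83 [296.7, 216.5, 336.2, 232.6] 265 [ 0.674 -0.187  0.022] [ 0.656 -0.251  0.01 ] [ 0.691 -0.132  0.031]
scene unit_a 0.73 [261.3, 193.0, 277.4, 218.7] 186 [0.664 0.013 0.022] [ 0.63  -0.041  0.011] [0.7   0.066 0.031]
scene unit_a 0.51 [160.8, 195.3, 187.4, 2
[... 1192 characters left out ...]
0.019] [0.502 0.21  0.04 ]
top unit_a 0.59 [235.8, 138.1, 272.9, 164.5] 368 [0.677 0.02  0.026] [ 0.637 -0.037 -0.001] [0.713 0.07  0.036]
top unit_a 0.55 [293.6, 144.2, 332.3, 158.6] 300 [ 0.685 -0.179  0.028] [ 0.665 -0.25   0.016] [ 0.701 -0.126  0.037]
top tester 0.98 [146.1, 126.1, 225.5, 244.1] 7993 [0.562 0.252 0.03 ] [ 0.372  0.138 -0.   ] [0.702 0.372 0.211]
top flap 0.77 [149.2, 140.3, 214.8, 181.6] 1383 [0.609 0.248 0.169] [0.579 0.163 0.119] [0.662 0.334 0.257]
top flap_bar 0.72 [149.1, 141.1, 213.0, 180.5] 1394 [0.609 0.247 0.17 ] [0.58  0.162 0.12 ] [0.662 0.335 0.257]
top flap_bar 0.48 [124.4, 181.3, 133.0, 222.2] 339 [0.484 0.452 0.026] [0.428 0.439 0.004] [0.554 0.468 0.035]
```

View pics/top0.png

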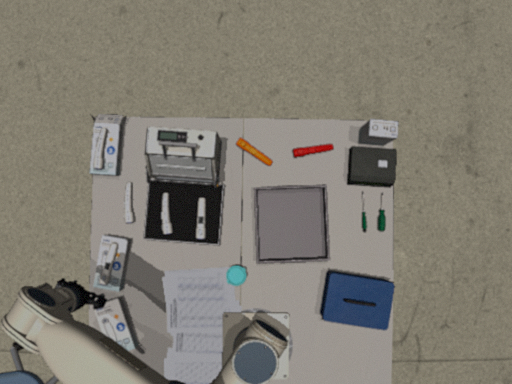

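View pics/scene0.png

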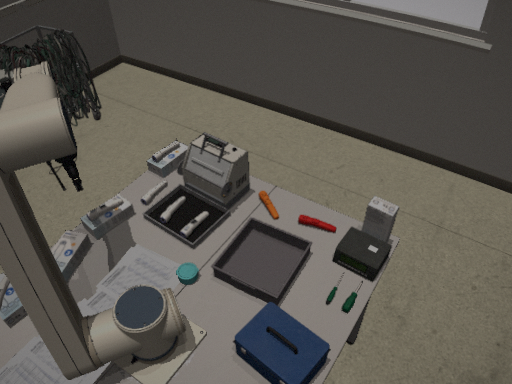

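The top view shows white units in the tray at (166,215) and (201,217). The like white one at (128,202) lies on the bare bench (unit_wait). The orange one at (254,151) and the red one at (313,150) are look-alikes. The two in the tray are the ones meant, and the tote is at (291,223), on the right.

```bash
python3 - <<'E'
from h import *
f=arm.grab_frame('top')
cv2.imwrite('pics/crop1.png',cv2.resize(f['pixels'][115:250,115:340,::-1],None,fx=3.5,fy=3.5,interpolation=cv2.INTER_CUBIC))
g=arm.grab_frame('scene')
def rect(P,n):
    (c,s,a)=cv2.minAreaRect(P[:,:2].astype(np.float32));print(n,len(P),np.round(c,4),np.round(s,3),round(a,1))
for nm,F in(('top',f),('scene',g)):
    P,u,v=pts(F)
    inx=(P[:,0]>.34)&(P[:,0]<.76)&(P[:,1]>.1)&(P[:,1]<.4)
    m=inx&(P[:,2]>.198)&(P[:,2]<.212)&(P[:,0]>.6);rect(P[m],nm+' roof')
    m=inx&(P[:,2]>.232)&(P[:,2]<.28);Q=P[m];rect(Q,nm+' bar');print(np.median(Q,0),Q[:,2].max(), np.polyfit(Q[:,1],Q[:,0],1))
    pix=F['pixels'][v,u].astype(int).min(1)
    for n,y0,y1 in(('b',.15,.25),('a',.26,.36)):
        m=(P[:,0]>.34)&(P[:,0]<.545)&(P[:,1]>y0)&(P[:,1]<y1)&(P[:,2]>.015)&(P[:,2]<.05)&(pix>110)
        Q=P[m];rect(Q,nm+' unit'+n);print(np.median(Q,0).round(3),np.polyfit(Q[:,0],Q[:,1],1).round(3))
    m=(P[:,0]>.25)&(P[:,0]<.6)&(P[:,1]>-.28)&(P[:,1]<.06)&(P[:,2]>.05)&(P[:,2]<.075);rect(P[m],nm+' tote')
    m=(P[:,0]>.33)&(P[:,0]<.58)&(P[:,1]>.1)&(P[:,1]<.42)&(P[:,2]>.022)&(P[:,2]<.04)&(pix<90);rect(P[m],nm+' trayrim')
E
```

```text
top roof 1710 [0.6727 0.246 ] [0.222 0.098] 86.9
top bar 176 [0.66   0.2454] [0.113 0.023] 88.6
[0.66249162 0.24603313 0.25656205] 0.26397195049447597 [0.0449173  0.65141816]
top unitb 286 [0.4306 0.1968] [0.097 0.158] 87.0
[0.419 0.197 0.03 ] [-0.021  0.207]
top unita 282 [0.4406 0.3029] [0.087 0.166] 85.5
[0.436 0.319 0.03 ] [0.097 0.275]
top tote 753 [ 0.402  -0.1305] [0.312 0.279] 2.9
top trayrim 168 [0.4647 0.2562] [0.262 0.21 ] 86.9
scene roof 670 [0.6676 0.2419] [0.222 0.097] 86.4
scene bar 108 [0.6553 0.2441] [0.115 0.027] 87.2
[0.65527326 0.23899829 0.25093891] 0.2583901081887182 [0.07100057 0.63839863]
scene unitb 114 [0.436  0.1939] [0.137 0.023] 1.4
[0.414 0.193 0.029] [0.018 0.184]
scene unita 117 [0.4504 0.317 ] [0.136 0.027] 6.3
[0.437 0.315 0.027] [0.092 0.274]
scene tote 760 [ 0.4217 -0.116 ] [0.264 0.252] 4.0
scene trayrim 445 [0.4638 0.2544] [0.271 0.232] 89.0
```

View pics/crop1.png

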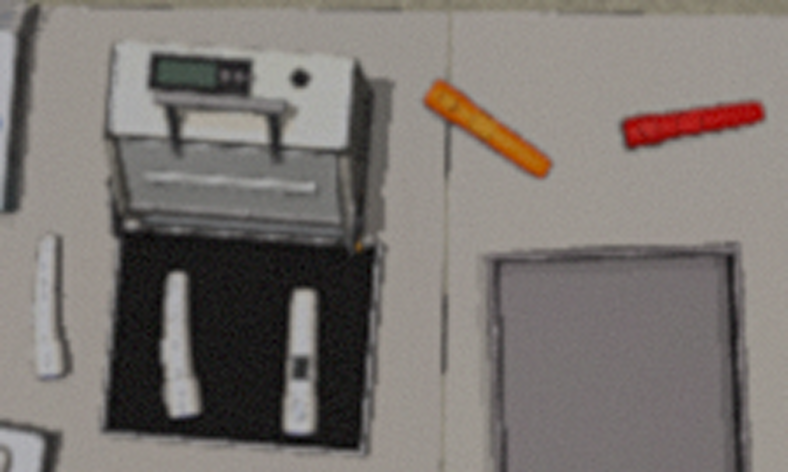

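The crop confirms the two white units in the black tray, at (180,345) and (302,360). The orange and red ones and the one left of the tray stay where they are. First I'll pick up unit_a.

Request:
send_rows(
  delta_pos=[
    [-3.8,-1.2,0],
    [-7.6,-2.3,0],
    [-11.4,-3.5,0],
    [-15.3,-4.6,0],
    [-19.2,-5.8,0],
  ],
  twist=[-6,-12,-18,-24,-27],
  grip=[0,0,0,0,0],
  force=40,
)

```text
t: 1.12
tool_pos: [0.3709, 0.3758, 0.2315]
ee_rot: [3.141, 0.0, -3.068]
ft_force: [0.1, 1.1, 0.0]
gripper_width: 0.999
grip_force: 0.0
```

Request:
send_rows(
  delta_pos=[
    [-1.7,-1.6,2.5],
    [-3.5,-3.3,5],
    [-5.2,-4.9,7.5],
    [-6.9,-6.5,10],
    [-6.9,-6.5,10],
  ],
  twist=[0,0,0,0,0],
  grip=[0,0,0,0,0],
)

```text
t: 1.53
tool_pos: [0.4439, 0.3136, 0.1267]
ee_rot: [-3.138, -0.005, -3.077]
ft_force: [-0.3, 0.5, -0.5]
gripper_width: 1.0
grip_force: 0.0
```

```bash
cat >> h.py <<'E'
def to(x,y,z,yaw):
    o=arm.get_obs();p=o['tool_pos'];w=o['ee_rot'][2];d=np.array([x,y,z])-p
    print('t',round(o['t'],2),'pos',p.round(4),'rot',o['ee_rot'].round(3),'w',round(o['gripper_width'],3),'gf',round(o['grip_force'],1),'F',o['ft_force'].round(1))
    from scipy.spatial.transform import Rotation as R
    print('delta cm',(R.from_euler('xyz',o['ee_rot']).as_matrix().T@d*100).round(2),'twist',-np.degrees((yaw-w+np.pi/2)%np.pi-np.pi/2).round(1))
E
python3 -c "
from h import *
to(.443,.317,.008,.075)"
```

```text
t 1.53 pos [0.4439 0.3136 0.1267] rot [-3.138 -0.005 -3.077] w 1.0 gf 0.0 F [-0.3  0.5 -0.5]
delta cm [1.000e-02 3.800e-01 1.187e+01] twist -0.6
```

Request:
send_rows(
  delta_pos=[
    [0,0.3,3.5],
    [0,0.3,7],
    [0,0.3,10],
    [0,0.3,11.8],
    [0,0.3,11.8],
  ],
  twist=[0,0,0,0,0],
  grip=[0,0,0,0,0],
)

```text
t: 1.95
tool_pos: [0.4408, 0.3191, 0.0102]
ee_rot: [-3.139, -0.005, -3.074]
ft_force: [-0.9, 0.0, 0.3]
gripper_width: 0.995
grip_force: 0.0
```

Request:
send_rows(
  delta_pos=[
    [0,0,0],
    [0,0,0],
    [0,0,0],
    [0,0,0],
    [0,0,0],
  ],
  twist=[0,0,0,0,0],
  grip=[255,255,255,255,255],
)

```text
t: 2.37
tool_pos: [0.4435, 0.3202, 0.0147]
ee_rot: [3.141, 0.002, -3.074]
ft_force: [-3.9, -1.4, 13.7]
gripper_width: 0.326
grip_force: 38.4
```

Request:
send_rows(
  delta_pos=[
    [0,0,0],
    [0,0,0],
    [0,0,0],
    [0,0,0],
    [0,0,0],
  ],
  twist=[0,0,0,0,0],
  grip=[255,255,255,255,255],
)

```text
t: 2.78
tool_pos: [0.4435, 0.3202, 0.0148]
ee_rot: [3.141, 0.002, -3.074]
ft_force: [-1.6, -1.0, 8.6]
gripper_width: 0.323
grip_force: 39.0
```

Request:
send_rows(
  delta_pos=[
    [0,0,-2],
    [0,0,-5],
    [0,0,-8],
    [0,0,-11.5],
    [0,0,-15],
  ],
  twist=[0,0,0,0,0],
  grip=[255,255,255,255,255],
)

```text
t: 3.2
tool_pos: [0.4424, 0.3195, 0.1652]
ee_rot: [3.142, -0.0, -3.074]
ft_force: [1.3, 0.8, -1.2]
gripper_width: 0.323
grip_force: 40.4
```

```bash
python3 -c "
from h import *
to(.425,-.06,.16,0)"
```

```text
t 3.2 pos [0.4424 0.3195 0.1652] rot [ 3.142 -0.    -3.074] w 0.323 gf 40.4 F [ 1.3  0.8 -1.2]
delta cm [  4.29 -37.75   0.52] twist 3.9
```

Request:
send_rows(
  delta_pos=[
    [0.4,-3.8,0],
    [0.9,-7.6,0],
    [1.3,-11.4,0],
    [1.7,-15.2,0],
    [2.2,-19,0],
  ],
  twist=[0,0,0,0,0],
  grip=[255,255,255,255,255],
)

```text
t: 3.62
tool_pos: [0.4333, 0.1273, 0.1639]
ee_rot: [3.142, 0.001, -3.073]
ft_force: [1.5, -0.4, -1.3]
gripper_width: 0.324
grip_force: 40.4
```

Request:
send_rows(
  delta_pos=[
    [0.4,-3.8,0],
    [0.9,-7.6,0],
    [1.3,-11.4,0],
    [1.7,-15.2,0],
    [2.2,-19,0],
  ],
  twist=[0,0,0,0,0],
  grip=[255,255,255,255,255],
)

```text
t: 4.03
tool_pos: [0.4242, -0.0641, 0.164]
ee_rot: [-3.141, 0.001, -3.074]
ft_force: [1.8, 0.6, -1.6]
gripper_width: 0.324
grip_force: 40.4
```

Request:
send_rows(
  delta_pos=[
    [0.4,-3.2,0],
    [0.7,-6.4,0],
    [1,-9.2,2.4],
    [1,-9.2,5],
    [1,-9.2,7.5],
  ],
  twist=[0,0,0,0,0],
  grip=[255,255,255,255,255],
)

```text
t: 4.45
tool_pos: [0.4209, -0.1567, 0.088]
ee_rot: [-3.14, 0.002, -3.077]
ft_force: [0.7, 0.1, -1.5]
gripper_width: 0.327
grip_force: 40.4
```

```bash
python3 -c "
from h import *
f=arm.grab_frame('scene');cv2.imwrite('pics/s2.png',cv2.resize(f['pixels'][150:340,120:380,::-1],None,fx=3,fy=3))
to(.42,-.155,.02,.067)"
```

```text
t 4.5 pos [ 0.4187 -0.1547  0.0837] rot [ 3.139 -0.004 -3.076] w 0.323 gf 40.4 F [-2.8  0.7 -5.4]
delta cm [-0.15 -0.06  6.37] twist -0.1
```

View pics/s2.png

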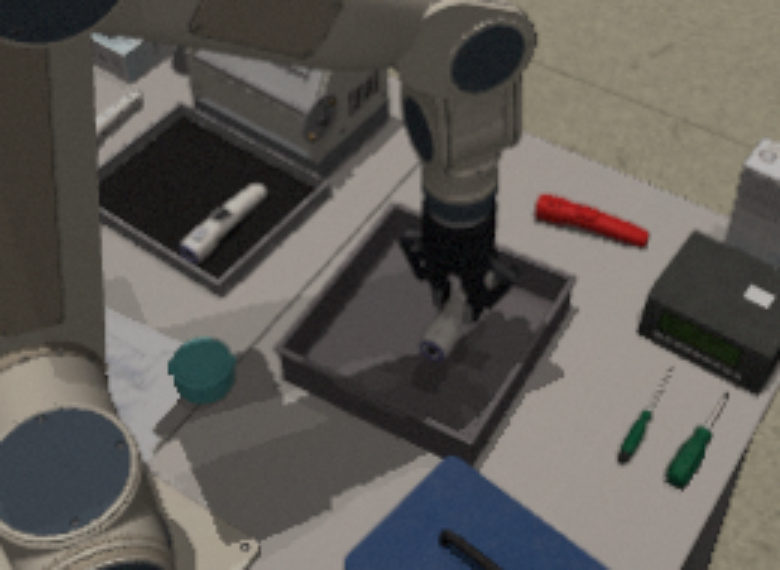

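The picture shows unit_a held over the tote (around (450,320)), and only unit_b left in the tray (225,220). Next: lower it, release, and go for unit_b.

Request:
send_rows(
  delta_pos=[
    [0,0,2.5],
    [0,0,5],
    [0,0,6.4],
    [0,0,6.6],
    [0,0,6.6],
  ],
  twist=[0,0,0,0,0],
  grip=[255,255,255,255,255],
)

```text
t: 4.92
tool_pos: [0.4208, -0.1545, 0.0227]
ee_rot: [3.141, -0.001, -3.074]
ft_force: [0.4, -0.1, -0.5]
gripper_width: 0.323
grip_force: 40.4
```

Request:
send_rows(
  delta_pos=[
    [0,0,0],
    [0,0,0],
    [0,0,0],
    [0,0,-1],
    [0,0,-4],
  ],
  twist=[0,0,0,0,0],
  grip=[90,90,90,90,90],
)

```text
t: 5.33
tool_pos: [0.4193, -0.1539, 0.0608]
ee_rot: [3.139, -0.004, -3.074]
ft_force: [0.3, 0.6, 0.3]
gripper_width: 0.647
grip_force: 0.0
```

Request:
send_rows(
  delta_pos=[
    [0,0,-3.5],
    [0,0,-7],
    [-0.3,3,-9],
    [-0.7,6.5,-10],
    [-1.1,10.3,-10],
  ],
  twist=[0,0,0,0,0],
  grip=[90,90,60,0,0],
)

```text
t: 5.75
tool_pos: [0.4262, -0.0513, 0.1657]
ee_rot: [-3.139, 0.006, -3.077]
ft_force: [1.8, -0.5, 0.4]
gripper_width: 0.995
grip_force: 0.0
```

Request:
send_rows(
  delta_pos=[
    [-0.4,3.8,0],
    [-0.8,7.6,0],
    [-1.2,11.4,0],
    [-1.6,15.2,0],
    [-2,19,0],
  ],
  twist=[1,2,3,3.5,3.5],
  grip=[0,0,0,0,0],
)

```text
t: 6.17
tool_pos: [0.4318, 0.1416, 0.1634]
ee_rot: [3.141, 0.002, -3.136]
ft_force: [0.3, 0.7, 0.4]
gripper_width: 1.001
grip_force: 0.0
```

```bash
python3 -c "
from h import *
to(.434,.195,.012,0)"
```

```text
t 6.17 pos [0.4318 0.1416 0.1634] rot [ 3.141e+00  2.000e-03 -3.136e+00] w 1.001 gf 0.0 F [0.3 0.7 0.4]
delta cm [-0.22  5.33 15.14] twist 0.3
```

Request:
send_rows(
  delta_pos=[
    [-0.1,2.7,2],
    [-0.2,5.3,4],
    [-0.2,5.3,7.5],
    [-0.2,5.3,11],
    [-0.2,5.3,13],
  ],
  twist=[0,0,0,0,0],
  grip=[0,0,0,0,0],
)

```text
t: 6.58
tool_pos: [0.4324, 0.1931, 0.0302]
ee_rot: [-3.141, -0.001, -3.134]
ft_force: [-0.3, 0.1, 0.1]
gripper_width: 1.003
grip_force: 0.0
```

Request:
send_rows(
  delta_pos=[
    [0,0,1.5],
    [0,0,2],
    [0,0,2],
    [0,0,2],
    [0,0,2],
  ],
  twist=[0,0,0,0,0],
  grip=[0,0,255,255,255],
)

```text
t: 7.0
tool_pos: [0.4346, 0.1928, 0.0136]
ee_rot: [3.141, 0.002, -3.135]
ft_force: [0.4, -0.3, -0.1]
gripper_width: 0.604
grip_force: 0.0
```

Request:
send_rows(
  delta_pos=[
    [0,0,0],
    [0,0,0],
    [0,0,0],
    [0,0,0],
    [0,0,0],
  ],
  twist=[0,0,0,0,0],
  grip=[255,255,255,255,255],
)

```text
t: 7.42
tool_pos: [0.4343, 0.1928, 0.0135]
ee_rot: [3.141, 0.002, -3.135]
ft_force: [-1.6, 0.5, 8.4]
gripper_width: 0.328
grip_force: 38.9
```

Request:
send_rows(
  delta_pos=[
    [0,0,-2],
    [0,0,-5],
    [0,0,-8],
    [0,0,-11.5],
    [0,0,-15],
  ],
  twist=[0,0,0,0,0],
  grip=[255,255,255,255,255],
)

```text
t: 7.83
tool_pos: [0.4331, 0.1925, 0.1642]
ee_rot: [-3.142, -0.0, -3.135]
ft_force: [1.0, -0.3, -1.2]
gripper_width: 0.327
grip_force: 40.5
```

```bash
python3 -c "
from h import *
to(.42,-.068,.16,.0)"
```

```text
t 7.83 pos [0.4331 0.1925 0.1642] rot [-3.142 -0.    -3.135] w 0.327 gf 40.5 F [ 1.  -0.3 -1.2]
delta cm [  1.48 -26.04   0.42] twist 0.4
```

Request:
send_rows(
  delta_pos=[
    [0.2,-3.8,0],
    [0.4,-7.6,0],
    [0.6,-11.4,0],
    [0.8,-15.2,0],
    [1.1,-19,0],
  ],
  twist=[0,0,0,0,0],
  grip=[255,255,255,255,255],
)

```text
t: 8.25
tool_pos: [0.4235, 0.0011, 0.1629]
ee_rot: [-3.141, 0.001, -3.135]
ft_force: [1.9, 0.1, -1.2]
gripper_width: 0.324
grip_force: 40.4
```

Request:
send_rows(
  delta_pos=[
    [0.2,-3.5,0],
    [0.4,-7,0],
    [0.4,-7,3.5],
    [0.4,-7,7],
    [0.4,-7,10.5],
  ],
  twist=[0,0,0,0,0],
  grip=[255,255,255,255,255],
)

```text
t: 8.67
tool_pos: [0.4206, -0.0686, 0.057]
ee_rot: [-3.141, 0.003, -3.138]
ft_force: [0.7, -0.4, -1.8]
gripper_width: 0.323
grip_force: 40.4
```

Request:
send_rows(
  delta_pos=[
    [0,0,2.5],
    [0,0,3.8],
    [0,0,4],
    [0,0,4],
    [0,0,4],
  ],
  twist=[0,0,0,0,0],
  grip=[255,255,255,255,120],
)

```text
t: 9.08
tool_pos: [0.421, -0.0677, 0.0183]
ee_rot: [-3.141, 0.001, -3.135]
ft_force: [0.1, -0.7, 0.7]
gripper_width: 0.448
grip_force: 0.0
```

Request:
send_rows(
  delta_pos=[
    [0,0,0],
    [0,0,0],
    [0,0,-2],
    [0,0,-5],
    [0,0,-9],
  ],
  twist=[0,0,0,0,0],
  grip=[110,110,110,110,110],
)

```text
t: 9.5
tool_pos: [0.4191, -0.067, 0.1076]
ee_rot: [3.141, -0.003, -3.135]
ft_force: [0.0, 0.3, 0.8]
gripper_width: 0.567
grip_force: 0.0
```

Request:
send_rows(
  delta_pos=[
    [0,0,-4],
    [0,0,-8],
    [0,0,-12],
    [0,0,-16],
    [0,0,-20],
  ],
  twist=[0,0,0,0,0],
  grip=[110,110,110,110,110],
)

```text
t: 9.92
tool_pos: [0.4196, -0.0671, 0.3104]
ee_rot: [-3.141, 0.002, -3.135]
ft_force: [1.0, -0.6, 0.2]
gripper_width: 0.567
grip_force: 0.0
```

```bash
python3 - <<'E'
from h import *
f=arm.grab_frame('top');cv2.imwrite('pics/t3.png',cv2.resize(f['pixels'][115:275,115:345,::-1],None,fx=3.4,fy=3.4))
for r in arm.silhouettes('top','unit_a'): print(r['p'],r['box'])
to(.658,.245,.33,-.054)
E
```

```text
0.72 [238.1, 134.7, 274.5, 166.3]
0.7 [296.0, 143.6, 334.3, 159.0]
0.54 [146.4, 140.3, 213.4, 179.8]
0.49 [294.6, 203.0, 301.5, 214.4]
t 10.02 pos [ 0.4218 -0.0679  0.3139] rot [-3.138  0.01  -3.135] w 0.572 gf 0.0 F [ 0.3 -0.6 -0.5]
delta cm [-23.84  31.13  -1.48] twist 3.5
```

View pics/t3.png

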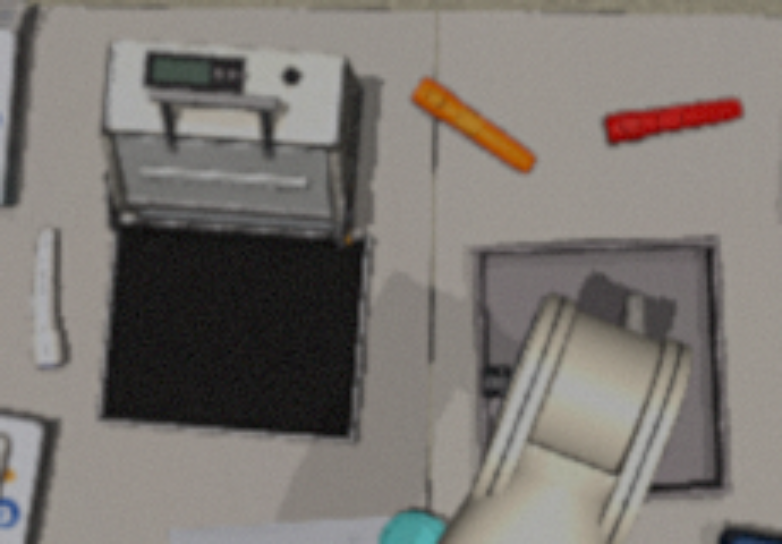

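The tray is now empty. The arm hides the units in the tote for now, so I'll check those later. Next I'll check the wrist for the quarter turn towards the bar.

```bash
python3 - <<'E'
from h import *
print(arm.get_obs()['q'].round(3))
to(.658,.245,.33,np.pi/2-.054)
E
```

```text
[-0.357  0.026 -0.052  1.482 -0.    -0.363]
t 10.02 pos [ 0.4218 -0.0679  0.3139] rot [-3.138  0.01  -3.135] w 0.572 gf 0.0 F [ 0.3 -0.6 -0.5]
delta cm [-23.84  31.13  -1.48] twist -86.5
```

Request:
send_rows(
  delta_pos=[
    [-1.8,2.4,-0.3],
    [-3.7,4.8,-0.6],
    [-5.5,7.2,-0.9],
    [-7.3,9.6,-1.2],
    [-9.2,12,-1.5],
  ],
  twist=[-6.7,-13.4,-20.1,-26.8,-33.5],
  grip=[110,110,110,110,110],
)

```text
t: 10.43
tool_pos: [0.5118, 0.0545, 0.3229]
ee_rot: [-3.141, 0.001, -2.545]
ft_force: [-0.6, -0.5, 0.5]
gripper_width: 0.568
grip_force: 0.0
```

Request:
send_rows(
  delta_pos=[
    [-2.9,1,0],
    [-5.7,2,0],
    [-8.6,3,0],
    [-11.4,3.9,0],
    [-14.3,4.9,0],
  ],
  twist=[-6.7,-13.4,-20.1,-26.8,-33.5],
  grip=[110,110,110,110,110],
)

```text
t: 10.85
tool_pos: [0.6034, 0.1748, 0.3226]
ee_rot: [-3.141, 0.0, -1.96]
ft_force: [0.6, -0.7, 0.5]
gripper_width: 0.571
grip_force: 0.0
```

Request:
send_rows(
  delta_pos=[
    [-2.9,-0.8,0],
    [-5.9,-1.5,0],
    [-8.8,-2.3,0],
    [-8.8,-2.3,0],
    [-8.8,-2.3,0],
  ],
  twist=[-6.7,-13.4,-19.5,-19.5,-19.5],
  grip=[110,110,110,110,110],
)

```text
t: 11.27
tool_pos: [0.6586, 0.2471, 0.3205]
ee_rot: [3.14, -0.001, -1.624]
ft_force: [0.7, -0.0, -0.9]
gripper_width: 0.567
grip_force: 0.0
```

```bash
python3 - <<'E'
from h import *
to(.6585,.245,.235,-np.pi/2-.054)
f=arm.grab_frame('scene');cv2.imwrite('pics/s4.png',cv2.resize(f['pixels'][90:300,120:340,::-1],None,fx=2.8,fy=2.8))
to(.6585,.245,.235,-np.pi/2-.054)
E
```

```text
t 11.27 pos [0.6586 0.2471 0.3205] rot [ 3.140e+00 -1.000e-03 -1.624e+00] w 0.567 gf 0.0 F [ 0.7 -0.  -0.9]
delta cm [ 0.21 -0.02  8.56] twist 0.0
t 11.32 pos [0.658  0.2462 0.3216] rot [ 3.141 -0.    -1.626] w 0.57 gf 0.0 F [-0.1 -0.1 -0.9]
delta cm [ 0.11 -0.06  8.66] twist -0.1
```

View pics/s4.png

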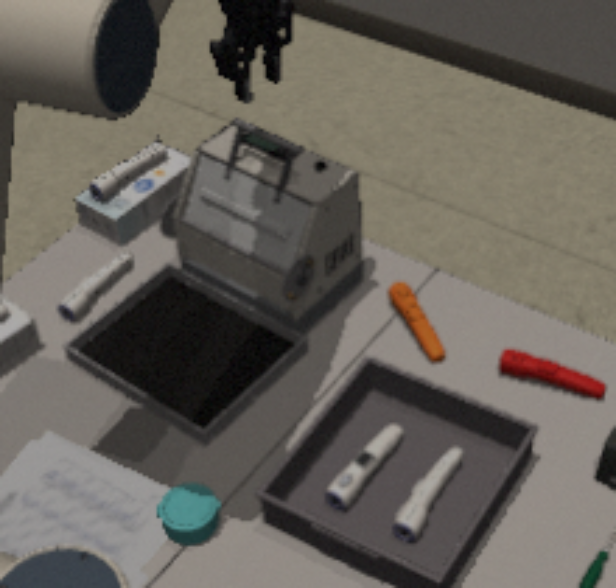

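Both units lie in the tote, at (365,465) and (428,495) in the crop. The tray is empty, and the open gripper stands above the bar at (265,140). I'll descend and pinch.

Request:
send_rows(
  delta_pos=[
    [0,0,2],
    [0.1,0,4],
    [0.1,0,6],
    [0.1,0,8],
    [0.1,0,8.5],
  ],
  twist=[0,0,0,0,0],
  grip=[110,110,110,110,110],
  force=25,
)

```text
t: 11.73
tool_pos: [0.6564, 0.2435, 0.2354]
ee_rot: [3.139, -0.001, -1.628]
ft_force: [-0.0, -0.3, -1.1]
gripper_width: 0.567
grip_force: 0.0
```

Request:
send_rows(
  delta_pos=[
    [0,0,0],
    [0,0,0],
    [0,0,0],
    [0,0,0],
    [0,0,0],
  ],
  twist=[0,0,0,0,0],
  grip=[140,160,180,200,215],
)

```text
t: 12.15
tool_pos: [0.6585, 0.2449, 0.2385]
ee_rot: [-3.139, 0.001, -1.626]
ft_force: [1.2, -0.0, 1.2]
gripper_width: 0.154
grip_force: 0.4
```

Request:
send_rows(
  delta_pos=[
    [0,0,0],
    [0,0,0],
    [0,0,0],
    [0,0,0],
    [0,0,0],
  ],
  twist=[0,0,0,0,0],
  grip=[235,255,255,255,255],
)

```text
t: 12.57
tool_pos: [0.6588, 0.2449, 0.2382]
ee_rot: [-3.139, 0.0, -1.626]
ft_force: [3.9, -0.1, 5.2]
gripper_width: 0.127
grip_force: 24.6
```

```bash
python3 - <<'E'
from h import *
to(.6585,.245,.235,-np.pi/2-.054)
f=arm.grab_frame('scene');cv2.imwrite('pics/s5.png',cv2.resize(f['pixels'][100:250,130:270,::-1],None,fx=4,fy=4))
E
```

```text
t 12.57 pos [0.6588 0.2449 0.2382] rot [-3.139  0.    -1.626] w 0.127 gf 24.6 F [ 3.9 -0.1  5.2]
delta cm [-0.01  0.03  0.32] twist -0.1
```

View pics/s5.png

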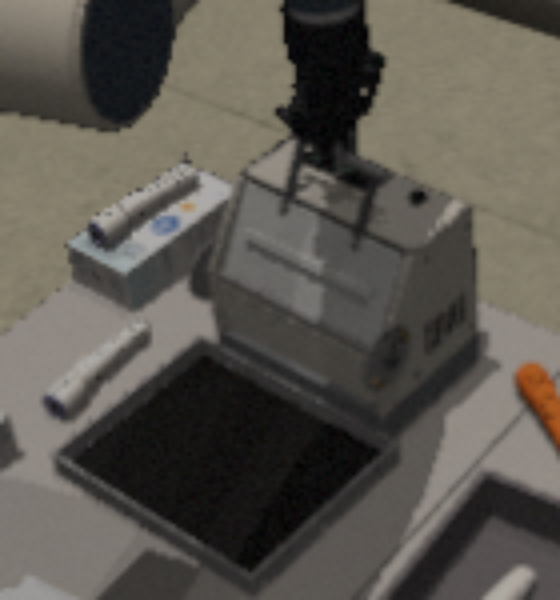

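The bar is between the fingers at (325,160), and the 10.8 mm opening fits its 12 mm. Swing up along the arc, halfway first.

Request:
send_rows(
  delta_pos=[
    [0,0.76,-0.44],
    [0,1.55,-0.84],
    [0,2.35,-1.19],
    [0,3.18,-1.5],
    [0,4.02,-1.76],
  ],
  twist=[0,0,0,0,0],
  grip=[255,255,255,255,255],
)

```text
t: 13.03
tool_pos: [0.6172, 0.2473, 0.2554]
ee_rot: [-3.141, 0.0, -1.625]
ft_force: [3.0, 1.3, 4.0]
gripper_width: 0.128
grip_force: 25.1
```

```bash
python3 - <<'E'
from h import *
to(.575,.2494,.262,-np.pi/2-.054)
E
```

```text
t 13.03 pos [0.6172 0.2473 0.2554] rot [-3.141  0.    -1.625] w 0.128 gf 25.1 F [3.  1.3 4. ]
delta cm [ 0.02  4.22 -0.66] twist -0.0
```

Request:
send_rows(
  delta_pos=[
    [0,0.85,-0.21],
    [0,1.71,-0.38],
    [0,2.58,-0.5],
    [0,3.46,-0.58],
    [0,4.3,-0.6],
  ],
  twist=[0,0,0,0,0],
  grip=[255,255,255,255,255],
)

```text
t: 13.45
tool_pos: [0.5737, 0.2497, 0.2606]
ee_rot: [3.141, 0.0, -1.625]
ft_force: [0.9, 2.3, 2.3]
gripper_width: 0.123
grip_force: 25.2
```

Request:
send_rows(
  delta_pos=[
    [0,0,0],
    [0,0,0],
    [0,0,0],
  ],
  twist=[0,0,0],
  grip=[255,255,255],
)

```text
t: 13.7
tool_pos: [0.5749, 0.2496, 0.2608]
ee_rot: [3.141, 0.0, -1.625]
ft_force: [1.1, 2.5, 1.3]
gripper_width: 0.13
grip_force: 25.8
```

```bash
python3 - <<'E'
from h import *
to(.575,.2494,.262,-np.pi/2-.054)
f=arm.grab_frame('scene');im=f['pixels'];cv2.imwrite('pics/s6.png',cv2.resize(im[100:250,130:300,::-1],None,fx=4,fy=4))
to(.575,.2494,.262,-np.pi/2-.054)
T=np.array([.4642,.2555]);a=-.054
for nm in('scene','top'):
    F=f if nm=='scene' else arm.grab_frame('top')
    P,u,v=pts(F);d=P[:,:2]-T
    X=d[:,0]*np.cos(a)+d[:,1]*np.sin(a);Y=-d[:,0]*np.sin(a)+d[:,1]*np.cos(a);Z=P[:,2]
    for z0 in np.arange(.12,.26,.015):
        m=(abs(Y)<.09)&(X>.05)&(X<.135)&(Z>z0)&(Z<z0+.015)
        if m.sum()>8: print(nm,z0.round(3),m.sum(),np.percentile(X[m],[25,50,75]).round(4))
    m=(abs(Y)<.1)&(X>.04)&(X<.135)&(Z>.125)&(Z<.208)
    if m.sum()>50:
        A=np.c_[Z[m],np.ones(m.sum())];k=np.ones(m.sum(),bool)
        for _ in range(8):
            c=np.linalg.lstsq(A[k],X[m][k],rcond=None)[0];k=abs(X[m]-A@c)<.005
        print(nm,'plate slope dX/dZ',c.round(4),k.sum())
E
```

```text
t 13.7 pos [0.5749 0.2496 0.2608] rot [ 3.141  0.    -1.625] w 0.13 gf 25.8 F [1.1 2.5 1.3]
delta cm [ 0.02 -0.01 -0.12] twist -0.0
t 13.75 pos [0.5751 0.2495 0.2608] rot [ 3.141  0.    -1.626] w 0.128 gf 25.8 F [-0.8  3.3  2.4]
delta cm [ 0.02  0.01 -0.12] twist -0.0
scene 0.12 96 [0.1088 0.1103 0.1118]
scene 0.135 90 [0.1091 0.1106 0.1119]
scene 0.15 49 [0.1017 0.1042 0.1073]
scene 0.165 149 [0.1035 0.1069 0.1097]
scene 0.18 98 [0.1077 0.1094 0.1104]
scene 0.195 113 [0.1073 0.1088 0.1102]
scene 0.21 36 [0.1071 0.1087 0.1101]
scene 0.225 19 [0.1054 0.1081 0.1099]
scene 0.24 18 [0.1062 0.1076 0.1094]
scene 0.255 23 [0.0979 0.1027 0.1073]
scene plate slope dX/dZ [-0.0289  0.1143] 511
top 0.12 11 [0.1145 0.1292 0.132 ]
top 0.165 72 [0.1077 0.1099 0.1119]
top 0.18 9 [0.1087 0.1129 0.1132]
top 0.21 15 [0.113  0.1139 0.1144]
top plate slope dX/dZ [-0.0089  0.1119] 95
```

View pics/s6.png

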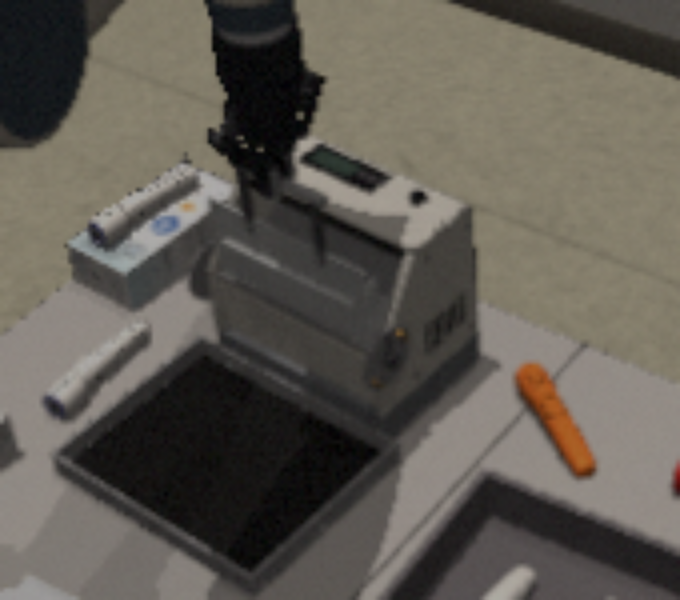

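The flap stands upright and is held at (270,190). I'll check the fitted lean (−0.03 rad in the scene view) against the bench plane and the housing's vertical front in the same camera.

```bash
python3 - <<'E'
from h import *
T=np.array([.4642,.2555]);a=-.054
def rob(A,b,t):
    k=np.ones(len(b),bool)
    for _ in range(12):
        c=np.linalg.lstsq(A[k],b[k],rcond=None)[0];k=abs(b-A@c)<t
    return c.round(4),k.sum()
F=arm.grab_frame('scene')
P,u,v=pts(F);d=P[:,:2]-T
X=d[:,0]*np.cos(a)+d[:,1]*np.sin(a);Y=-d[:,0]*np.sin(a)+d[:,1]*np.cos(a);Z=P[:,2]
m=(abs(Z)<.012)&(X>-.3)&(X<.4)&(Y<.4)&(Y>-.6)
print('bench dz/dX,dY',rob(np.c_[X,Y,np.ones_like(X)][m],Z[m],.004))
m=(abs(Z-.203)<.012)&(X>.15)&(X<.25)&(abs(Y)<.1)
print('roof',rob(np.c_[X,np.ones_like(X)][m],Z[m],.005),np.median(Z[m]))
m=(abs(Y)<.1)&(abs(X-.098)<.02)&(Z>.035)&(Z<.105)
print('front',rob(np.c_[Z,np.ones_like(X)][m],X[m],.006))
m=(abs(Y)<.095)&(abs(X-.109)<.012)&(((Z>.122)&(Z<.148))|((Z>.182)&(Z<.211)))
print('plate w/o rib',rob(np.c_[Z,np.ones_like(X)][m],X[m],.004))
E
```

```text
bench dz/dX,dY (array([-0.0024, -0.0011, -0.0012]), np.int64(16263))
roof (array([0.0284, 0.1966]), np.int64(566)) 0.20230284786491032
front (array([0.0797, 0.1015]), np.int64(491))
plate w/o rib (array([-0.019 ,  0.1131]), np.int64(347))
```

Request:
send_rows(
  delta_pos=[
    [0,-0.15,0],
    [0,-0.15,0],
    [0,-0.15,0],
  ],
  twist=[0,0,0],
  grip=[255,255,255],
)

```text
t: 14.1
tool_pos: [0.5767, 0.2495, 0.2608]
ee_rot: [3.142, 0.0, -1.626]
ft_force: [-0.8, 4.6, 2.3]
gripper_width: 0.127
grip_force: 25.8
```

```bash
python3 - <<'E'
from h import *
to(.576,.2494,.262,-np.pi/2-.054)
print(arm.finish_job())
E
```

```text
t 14.1 pos [0.5767 0.2495 0.2608] rot [ 3.142  0.    -1.626] w 0.127 gf 25.8 F [-0.8  4.6  2.3]
delta cm [ 0.01  0.07 -0.12] twist -0.0
the job is handed in; nothing more can be done
None
```

Both finished thermometers are in the grey tote, and the arm is holding the flap by its bar, upright to within about 0.02 rad by camera and arm measurements; I handed the job in at 14.1 s of the 72 s allowed, and no verdict came back.

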